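Take the inspected display module off the turntable and rack it

ROBOT

A 6-joint arm with a two-finger parallel gripper is mounted at the origin on the work surface. World frame = base frame: x ahead of the robot, y to its left, z up, the work surface at z = 0. Lengths are in m, angles in rad, forces in N, time in s.
With the tool pointing down it reaches from about 0.325 to 0.9 m from the base axis. Payload 6.1 kg.
Tool frame: the origin (TCP) lies where the fingers leave the gripper's body, on its centre line; the fingertips stand 73 mm ahead of it and the grasp point (between the pads) lies 54 mm ahead of it; z points along the fingers, y is the line along which they close (so a half turn about z gives the same grasp; the last joint's range is limited). The gripper opens to 85 mm and grips with 20 to 120 N. Pads are 22 mm wide; open, the fingers measure 114 mm over their backs; the gripper's body (76 mm by 85 mm) begins 54 mm behind the grasp point. The pads swing forward as they close: fully open they stand 13 mm farther back than shut.
Start: joints at [1.079, 0.22, 1.526, -0, 1.395, -0.126], TCP at [0.224, 0.584, 0.304] pointing down, gripper open.
Joint ranges: [-2.98, 2.98], [-0.91, 2.08], [0.09, 2.57], [-1.24, 4.39], [0.2, 2.65], [-2.68, 2.68]. Speed limits (rad/s): [2.57, 2.57, 3.01, 3.14, 3.14, 3.14].

INTERFACE

Orientations are given as a unit quaternion [x, y, z, w].
In Python, from cell import ctrl gives the robot as it stands.
- The arm moves only by the tool apply_moves, never from a script. Its argument "motion" is a list of rows, each a list of 7 numbers: the shift along the tool's x, y, z in m, then the turn, a rotation vector about the tool's x, y, z in degrees, then the finger opening in m, from 0 to 0.0854. In form: [[x, y, z, wx, wy, wz, claw], ...]. A call has 1 to 20 rows; each row is the pose to reach, as a shift and turn from the pose commanded when the call began, along the tool's axes at that moment; what a row does not reach only later rows make up. A row lasts 1/8 s, in which the tool goes at most 62.5 mm and 10.7 degrees, less where a joint would pass 70% of its speed; a pose out of reach is approached as far as the arm can. A call with a gripper value outside its range is refused whole. The fingers move at their own pace and stop on an object; the grip force is fixed at half the most. Time passes only in rows, so rows that repeat a pose let the fingers close. It gives the time, the measured TCP pose, the force and the opening at its end, in the units of the state.
- ctrl.sense(): the state, without advancing time (a new reading comes with each control period).
- ctrl.get_image(name): name is "side" or "top" or "wrist"; returns a dict with "frame" (400x640x3 uint8, red, green, blue), "K" (3x3 intrinsics, pixels), "world_from_camera" (4x4, takes a point from camera to world coordinates); the wrist camera has in their place "tool_from_camera" (4x4, takes a point from camera to tool coordinates, whose origin is the TCP and whose axes are the flange's). Camera axes: x right, y down, z forward; pixel columns grow to the right and rows downward; lengths in m; the calibration is good to about 2 mm. A picture is of the moment at which its call begins: read the wrist's pose just before it. There is no depth.
- ctrl.finish_job(): hands the job in, once; it reports no verdict.
The state is a dict: "t": time; "joint_positions": joint angles; "qvel": joint speeds; "tau": joint torques, N m; "ee_pos": TCP position; "tool_rot": TCP orientation; "wrist_force": force on the tool from outside, world axes, zero at the start; "wrist_torque": the same for the moment, N m; "width": opening from 0.0 (shut) to 1.0 (fully open).
Only numpy, scipy, OpenCV 4.12 (cv2) and the standard library are available. Lean on these libraries where they do the work, as an engineer would, in place of code of your own. Each camera call takes 0.05 s, during which the arm holds its last target. There are 200 camera calls.

TASK

The display module on the inspection turntable has been checked: draw it up out of the sloping easel that it stands in, without spinning the turntable about, and stand it in the empty sloping stand, leaning on the back plate like the module in the stand beside it. Lower it in, do not drop it, and leave the other things where they are.

Things in the scene. Friction and masses are not known exactly. Their poses are not given: they have to be found in the camera images.
- module: display module to move: slab 120 mm wide (own y) x 150 high (own z) x 12 thick (own x; +x = dark screen), aluminium rim, dark back with a metal plate, 0.2 kg. Origin: centre of its lower edge. Starts in the turntable's easel, own z leaning 25 deg with its top away from the robot, screen towards it, within 0.55 rad of yaw. Its top 70 mm stand free: grip the top edge, fingers on screen and back.
- easel_seat (a point): on the turntable's easel, where the centre of the module's lower edge stands, 32 mm off the turntable axis; z vertical, +x to the screen side, y along the module's width. The module slides in two side channels that run 75 mm up the 25 deg slope, play 2 mm at each side edge and 4 mm across the thickness; its back (two 38 mm wide uprights) ends 80 mm up.
- turntable (a joint): angle (rad) of the turntable, 0 at the start of the episode whatever way it faces, positive counter-clockwise from above. Aluminium disc with dark rubber top, 220 mm across, top 44 mm above the bench, spins freely with almost no friction.
- stand_free: empty aluminium stand, fixed: foot plate 130 x 150 x 10 mm; back plate 150 mm wide with a 60 mm gap in its middle, leaning 25 deg with its top to -x, reaching 90 mm up from the ledge; ledge square to the back plate; front lip 12 mm high, 36 mm from the back plate. Origin: underside centre of the foot plate; +x is the open front, towards the robot (world -x) within 0.25 rad of yaw.
- free_seat (a point): point on the empty stand's ledge where the centre of the module's lower edge belongs, 28 mm to own +x of stand_free's origin and 32 mm above the bench, when the module's back lies on the back plate; axes as stand_free (z vertical, y along the ledge).
- stand_full: a second stand just like it, fixed, which already holds a module; same origin and axes. The places of turntable, empty stand and full stand are exchanged at random.
- module_done: the module already racked in the full stand, same shape and frame as module; leave it.
- lifter: bystander: double suction lifter, white bar handle 150 mm long along own y, 75 mm high, on two blue cups; origin: bottom centre. Stands beyond the work.
- driver: bystander: screwdriver 190 mm long with black handle lying on the bench beyond the work; origin at its middle, underside.

How it is judged:
By the outcome, as a careful person would: the job done as asked, in the order asked, and still so for the second after the job is handed in, with the robot touching nothing.
It also fails if it takes over 48 s, if anything falls off the work surface, if the arm or the gripper's body presses on something with over 40 N, if the wrist force passes 120 N, or if a joint passes its speed limit or range.

## Working session

There is one attempt and no reset: what is moved stays moved. The work goes in short steps, Python scripts to look and compute and a tool call to move; the robot and the scene stay as the last step left them, time stands still between calls to the robot, and variables do not carry over. Pictures are saved under pics/ and viewed, on a budget of 10 in all, crops included, one or two more only if the job needs it, and the job is handed in when it is done.

Besides the shell and the picture viewer there is one more tool, called after "Emit:" by a JSON object that holds its "op" and its "data". apply_moves: Moves the arm, as the interface text tells. Its arguments: {"type":"object","properties":{"motion":{"type":"array","items":{"type":"array","items":{"type":"number"}}}},"required":["motion"]}

```bash
mkdir -p pics; ls; python3 - <<'E'
from cell import ctrl
import cv2,numpy as np
np.set_printoptions(precision=4,suppress=True)
print(ctrl.sense())
for n in("side","top"):
    d=ctrl.get_image(n); cv2.imwrite(f"pics/{n}0.png",d["frame"][:,:,::-1]); print(n,d["K"],d["world_from_camera"])
    np.savez(n+".npz",**d)
E
```

```text
pics
{'t': 0.0, 'joint_positions': array([ 1.0789,  0.2212,  1.5276, -0.    ,  1.3947, -0.1261]), 'qvel': array([ 0.0018, -0.0024,  0.0007, -0.0006,  0.0001,  0.0018]), 'tau': array([ -0.0002, -49.6917, -38.938 ,  -0.0003,   0.0117,  -0.    ]), 'ee_pos': array([0.2233, 0.5832, 0.3028]), 'tool_rot': array([ 0.1819,  0.9833, -0.0009, -0.0003]), 'wrist_force': array([ 0.5397,  0.6443, -0.2653]), 'wrist_torque': array([ 0.0147, -0.0214, -0.0179]), 'width': 1.000026600743162}
side [[362.8786   0.     323.134 ]
 [  0.     362.8786 201.2313]
 [  0.       0.       1.    ]] [[ 0.8173 -0.2902  0.4979  0.2025]
 [-0.5762 -0.4003  0.7126 -0.5648]
 [-0.0075 -0.8692 -0.4944  0.4621]
 [ 0.      0.      0.      1.    ]]
top [[422.2897   0.     321.8571]
 [  0.     422.2897 196.9203]
 [  0.       0.       1.    ]] [[-0.0096 -0.9986  0.0511  0.547 ]
 [-0.9998  0.0103  0.0143 -0.0162]
 [-0.0148 -0.0509 -0.9986  0.87  ]
 [ 0.      0.      0.      1.    ]]
```

View pics/side0.png

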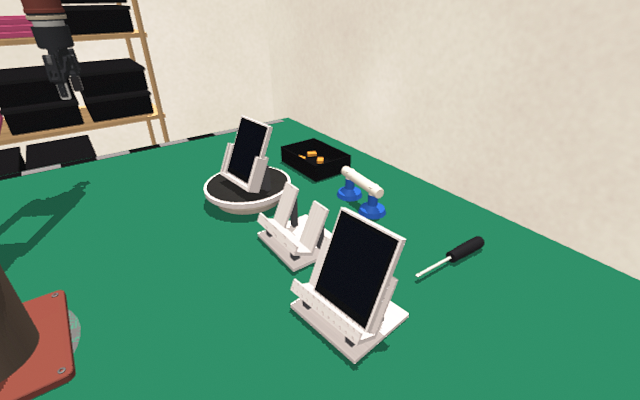

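View pics/top0.png

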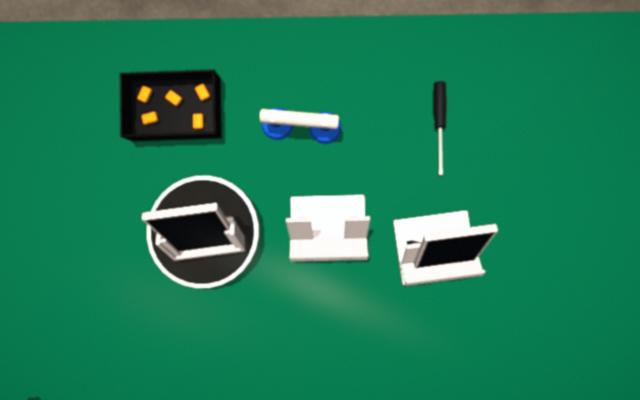

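Turntable is at the left in the top view (centre about (203,231)), the empty stand in the middle (about (329,228)) and the full stand at the right. I'll enlarge both for corner measurements.

```bash
python3 - <<'E'
import cv2
a=cv2.imread("pics/top0.png")[165:295,135:385]
cv2.imwrite("pics/topc.png",cv2.resize(a,None,fx=3.2,fy=3.2,interpolation=cv2.INTER_CUBIC))
a=cv2.imread("pics/side0.png")[105:275,190:345]
cv2.imwrite("pics/sidec.png",cv2.resize(a,None,fx=3.5,fy=3.5,interpolation=cv2.INTER_CUBIC))
E
```

```text
(no output)
```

View pics/topc.png

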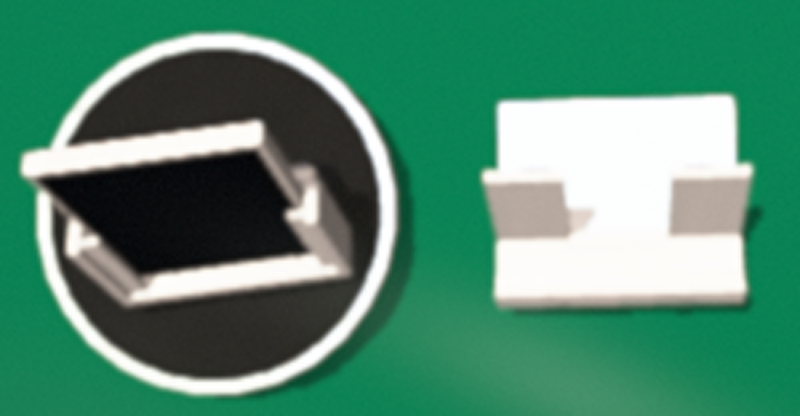

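View pics/sidec.png

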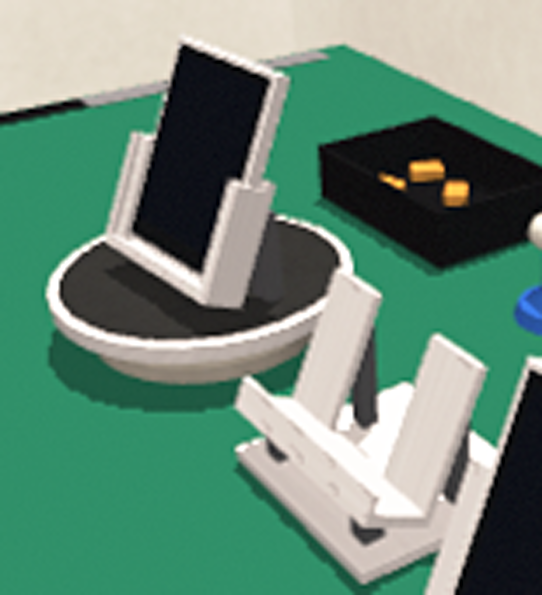

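Top crop: stand foot plate far corners (498,100), (735,96); back-plate top (482,170)–(752,167); turntable rim centred at (217,214). The module's top face runs from (22,155)/(262,122) at the back to (25,178)/(268,148) at the front. The side crop shows the module top at (181,40), (274,82), (289,76).

```bash
cat > h.py <<'E'
import numpy as np
from scipy.optimize import least_squares
from scipy.spatial.transform import Rotation as R
np.set_printoptions(precision=4,suppress=True)
C={n:dict(np.load(n+".npz")) for n in("side","top")}
def proj(n,P):
    T=C[n]["world_from_camera"];p=(np.atleast_2d(P)-T[:3,3])@T[:3,:3];p=p@C[n]["K"].T
    return p[:,:2]/p[:,2:]
tc=lambda a:np.array(a,float)/3.2+[135,165]
sc=lambda a:np.array(a,float)/3.5+[190,105]
s,c=np.sin(np.radians(25)),np.cos(np.radians(25))
u=np.array([-s,0,c]);n=np.array([c,0,s]);y=np.array([0,1.,0])
def place(q,P): return R.from_euler("z",np.pi+q[3]).apply(P)+q[:3]
def ray(nm,px,z):
    T=C[nm]["world_from_camera"];d=T[:3,:3]@np.linalg.solve(C[nm]["K"],[*px,1]);o=T[:3,3]
    return o+d*(z-o[2])/d[2]
E
python3 - <<'E'
from h import *
ax=ray("top",tc([217.5,214]),.044); print("axis",ax)
# module (origin lower edge centre); own y: with yaw pi+, own +y = world -y (right in top)
m=lambda sx,sy,h=.15: .006*sx*n+.06*sy*y+h*u
obs=[("top",tc([22,155]),m(-1,-1)),("top",tc([262,122]),m(-1,1)),("top",tc([25,178]),m(1,-1)),("top",tc([268,148]),m(1,1)),
("side",sc([181,40]),m(1,-1)),("side",sc([274,83]),m(1,1)),("side",sc([289,76]),m(-1,1))]
f=lambda q:np.concatenate([proj(a,place(q,p))[0]-b for a,b,p in obs])
r=least_squares(f,[.5,.2,.06,0],loss="soft_l1"); print("module",r.x,"\n",f(r.x).reshape(-1,2), "off axis",np.linalg.norm(r.x[:2]-ax[:2]), R.from_euler("z",-np.pi-r.x[3]).apply(r.x[:3]-ax))
S=np.array([.028,0,.032])
bt=lambda sy:S-.006*n+.09*u+.075*sy*y
obs2=[("top",tc([498,100]),[-.065,-.075,.01]),("top",tc([735,96]),[-.065,.075,.01]),
("top",tc([486,183]),bt(-1)),("top",tc([750,177]),bt(1)),("side",sc([237,449]),[.065,-.075,.01]),("side",sc([362,585]),[.065,.075,.0])]
g=lambda q:np.concatenate([proj(a,place([q[0],q[1],0,q[2]],np.array(p)))[0]-b for a,b,p in obs2])
r=least_squares(g,[.5,0,0],loss="soft_l1"); print("stand",r.x,"\n",g(r.x).reshape(-1,2)); print("seat",place([r.x[0],r.x[1],0,r.x[2]],S))
E
```

```text
axis [0.5231 0.2291 0.044 ]
module [0.4961 0.213  0.0629 0.115 ] 
 [[ 1.2171  0.1853]
 [ 0.2727  1.1669]
 [-0.4169 -0.2511]
 [-1.6779 -0.2754]
 [-0.2916 -0.1909]
 [ 0.6133 -1.2738]
 [ 0.4515  1.8411]] off axis 0.03146283297687288 [0.0287 0.0129 0.0189]
stand [ 0.5273 -0.0162  0.0093] 
 [[ 0.2256  0.7146]
 [-0.2854  0.523 ]
 [-0.5627 -0.5573]
 [ 0.5299 -0.2534]
 [-0.1402 -0.8849]
 [ 0.3457  0.4641]]
seat [ 0.4993 -0.0165  0.032 ]
```

```bash
cat >> h.py <<'E'
M=np.array([.4961,.2130,.0629,.115]); ST=np.array([.5273,-.0162,0,.0093])
SEAT=place(ST,np.array([.028,0,.032]))
def toolR(yaw,tilt=25):  # tool y=-n, z=-u, x=-own y
    A=R.from_euler("z",np.pi+yaw).as_matrix()@R.from_euler("y",tilt-25,degrees=True).as_matrix()
    return A@np.column_stack([-y,-n,-u])
def tcp(origin,yaw,h): return np.asarray(origin)+R.from_euler("z",np.pi+yaw).apply(u)*(h+.054)
def rel(p0,R0,p,Rt):
    return np.r_[R0.T@(p-p0),np.degrees(R.from_matrix(R0.T@Rt).as_rotvec())]
E
python3 - <<'E'
from h import *
from cell import ctrl
p0=np.array([.224,.584,.304]);s_=ctrl.sense();R0=R.from_quat(s_["tool_rot"]).as_matrix()
p=tcp(M[:3],M[3],.128+.13); print(p,rel(p0,R0,p,toolR(M[3])), toolR(M[3]))
d=ctrl.get_image("wrist");print(d["tool_from_camera"],d["K"])
E
```

```text
[0.6271 0.2281 0.3457] [-0.5037 -0.1883 -0.0414 22.3608 13.6602 61.4077] [[-0.1147  0.9003 -0.4198]
 [ 0.9934  0.104  -0.0485]
 [ 0.     -0.4226 -0.9063]]
[[ 0.0001 -0.9559 -0.2937  0.075 ]
 [ 1.      0.0002 -0.0004 -0.0006]
 [ 0.0005 -0.2937  0.9559 -0.0692]
 [ 0.      0.      0.      1.    ]] [[289.277    0.     315.875 ]
 [  0.     289.277  202.9759]
 [  0.       0.       1.    ]]
```

Emit:
{"op": "apply_moves", "data": {"motion": [[0,0,-0.07,0,0,0,0.085],[-0.15,-0.06,-0.1,0,0,15,0.085],[-0.504,-0.188,-0.041,22.4,13.7,61.4,0.085],[-0.504,-0.188,-0.041,22.4,13.7,61.4,0.085],[-0.504,-0.188,-0.041,22.4,13.7,61.4,0.085],[-0.504,-0.188,-0.041,22.4,13.7,61.4,0.085],[-0.504,-0.188,-0.041,22.4,13.7,61.4,0.085],[-0.504,-0.188,-0.041,22.4,13.7,61.4,0.085],[-0.504,-0.188,-0.041,22.4,13.7,61.4,0.085],[-0.504,-0.188,-0.041,22.4,13.7,61.4,0.085],[-0.504,-0.188,-0.041,22.4,13.7,61.4,0.085],[-0.504,-0.188,-0.041,22.4,13.7,61.4,0.085],[-0.504,-0.188,-0.041,22.4,13.7,61.4,0.085],[-0.504,-0.188,-0.041,22.4,13.7,61.4,0.085]]}}

```text
t: 1.9
ee_pos: [0.6263, 0.2289, 0.3455]
tool_rot: [0.649, 0.73, -0.161, -0.144]
wrist_force: [-0.3, -0.0, 0.2]
width: 0.993
```

```bash
python3 - <<'E'
from h import *
from cell import ctrl
import cv2
s_=ctrl.sense();d=ctrl.get_image("wrist");cv2.imwrite("pics/w1.png",d["frame"][:,:,::-1])
R0=R.from_quat(s_["tool_rot"]).as_matrix()
print(s_["t"],s_["ee_pos"],s_["joint_positions"],s_["wrist_force"],rel(s_["ee_pos"],R0,tcp(M[:3],M[3],.258),toolR(M[3])))
T=d["tool_from_camera"]
for sx in(-1,1):
  for sy in(-1,1):
    P=place(M,.006*sx*n+.06*sy*y+.15*u); q=(R0.T@(P-s_["ee_pos"])-T[:3,3])@T[:3,:3]; q=d["K"]@q; print(sx,sy,q[:2]/q[2])
E
```

```text
1.9 [0.6263 0.2289 0.3455] [0.2153 0.5787 1.0304 0.0468 1.9658 0.1067] [-0.289  -0.0054  0.162 ] [-0.0009  0.0006 -0.0005  0.0372 -0.0548  0.1297]
-1 -1 [324.4296 134.7965]
-1 1 [322.9903 271.554 ]
1 -1 [309.0045 134.7636]
1 1 [309.6499 271.5338]
```

View pics/w1.png

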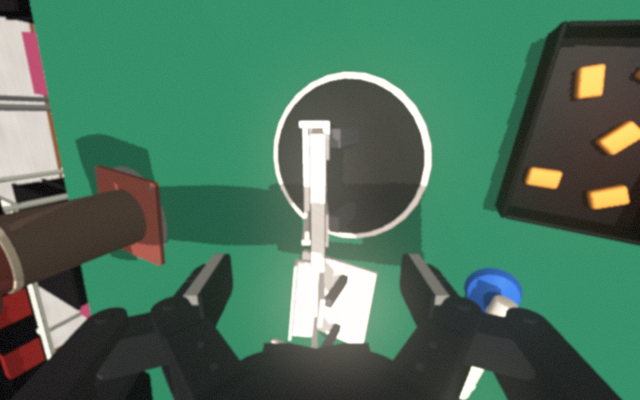

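The module's top edge shows as the band at columns about 309–326, from row 134 downward, which matches the prediction. I'll check its far end in a crop.

```bash
python3 -c "
import cv2
a=cv2.imread('pics/w1.png')[110:290,250:390]
cv2.imwrite('pics/w1c.png',cv2.resize(a,None,fx=3.3,fy=3.3,interpolation=cv2.INTER_CUBIC))"
```

```text
(no output)
```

View pics/w1c.png

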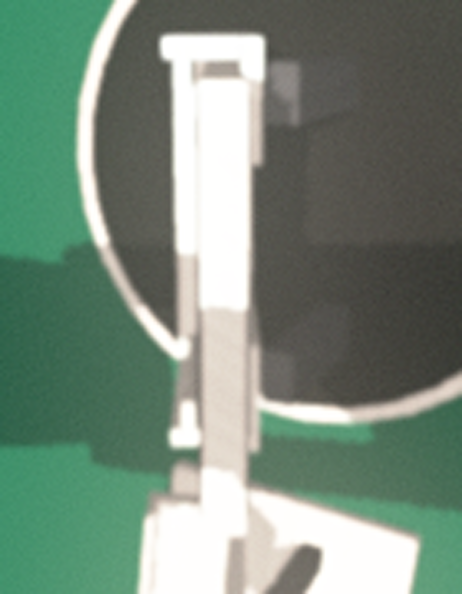

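Band centre is at 317.7 at the far end and 318.2 at the near end. The prediction was 316.7 and 316.3, so I shift about 1 mm in tool +y. Descend and grip.

Emit:
{"op": "apply_moves", "data": {"motion": [[0,0.001,0.05,0,0,0,0.085],[0,0.001,0.1,0,0,0,0.085],[0,0.001,0.13,0,0,0,0.085],[0,0.001,0.13,0,0,0,0.085],[0,0.001,0.13,0,0,0,0.05],[0,0.001,0.13,0,0,0,0.05],[0,0.001,0.13,0,0,0,0.025],[0,0.001,0.13,0,0,0,0.025],[0,0.001,0.13,0,0,0,0.018],[0,0.001,0.13,0,0,0,0.012],[0,0.001,0.13,0,0,0,0.005],[0,0.001,0.13,0,0,0,0.0],[0,0.001,0.13,0,0,0,0.0],[0,0.001,0.13,0,0,0,0.0]]}}

```text
t: 3.7
ee_pos: [0.5732, 0.2218, 0.2269]
tool_rot: [0.649, 0.729, -0.161, -0.145]
wrist_force: [-2.1, -1.7, 4.1]
width: 0.132
```

Emit:
{"op": "apply_moves", "data": {"motion": [[0,0,-0.006,0,0,0,0],[0,0,-0.014,0,0,0,0],[0,0,-0.022,0,0,0,0],[0,0,-0.03,0,0,0,0],[0,0,-0.03,0,0,0,0]]}}

```text
t: 4.32
ee_pos: [0.5863, 0.2233, 0.2552]
tool_rot: [0.649, 0.729, -0.161, -0.144]
wrist_force: [-2.9, -0.2, 3.6]
width: 0.135
```

Emit:
{"op": "apply_moves", "data": {"motion": [[0,0,-0.01,0,0,0,0],[0,0,-0.02,0,0,0,0],[0,0,-0.03,0,0,0,0],[0,0,-0.04,0,0,0,0],[0,0,-0.05,0,0,0,0],[0,0,-0.07,0,0,0,0],[0,0,-0.1,0,0,0,0],[0,0,-0.13,0,0,0,0],[0,0,-0.13,0,0,0,0],[0,0,-0.13,0,0,0,0]]}}

```text
t: 5.58
ee_pos: [0.6405, 0.2293, 0.3706]
tool_rot: [0.65, 0.729, -0.161, -0.145]
wrist_force: [-0.1, -0.1, -2.2]
width: 0.132
```

```bash
python3 - <<'E'
from h import *
from cell import ctrl
import cv2
s_=ctrl.sense();d=ctrl.get_image("side");d2=ctrl.get_image("top")
print(s_["t"],s_["ee_pos"],s_["wrist_force"],s_["joint_positions"])
a=cv2.resize(d["frame"][:270,150:450,::-1],(600,540)) ; b=cv2.resize(d2["frame"][130:310,130:400,::-1],None,fx=2.2,fy=2.2)
cv2.imwrite("pics/lift.png",a);cv2.imwrite("pics/liftt.png",b)
E
```

```text
5.575 [0.6405 0.2293 0.3706] [-0.069  -0.0535 -2.1577] [0.2115 0.6093 0.9411 0.0471 2.0251 0.1078]
```

View pics/lift.png

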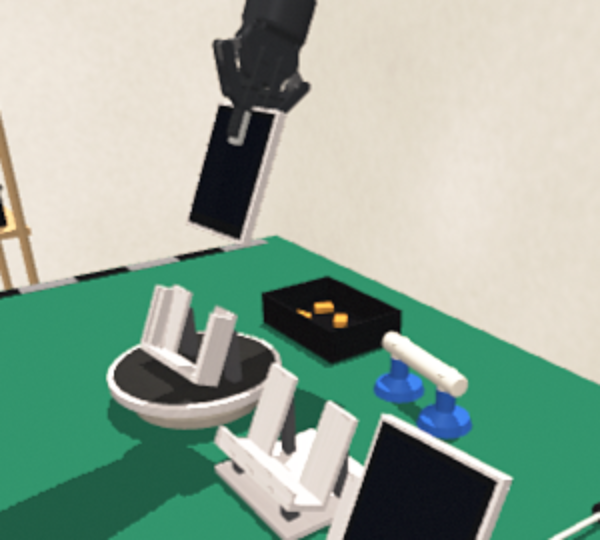

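The module is out of the easel and hangs free (−2.2 N). In the crop its lower corners are at (189,221) and (240,242), and its top right at (275,112). I'll fit its place in the hand and plan the placing.

```bash
python3 - <<'E'
from h import *
from cell import ctrl
s_=ctrl.sense();R0=R.from_quat(s_["tool_rot"]).as_matrix();p0=s_["ee_pos"]
# grasp-time estimate of module origin in tool frame
Rg=R.from_quat([.649,.729,-.161,-.145]).as_matrix(); print("from grasp fit",Rg.T@(M[:3]-[.5732,.2218,.2269]))
# module axes in tool: x=-tool y, y=-tool x, z=-tool z
A=R0@np.array([[0,-1,0],[-1,0,0],[0,0,-1]]).astype(float)
cs=lambda a:np.array(a,float)/2+[150,0]
obs=[(cs([189,221]),[.006,-.06,0]),(cs([240,242]),[.006,.06,0]),(cs([275,112]),[.006,.06,.15]),(cs([252,240]),[-.006,.06,0])]
f=lambda q:np.concatenate([proj("side",p0+R0@np.array([q[0],q[2],q[1]])+A@np.array(v))[0]-b for b,v in obs])
r=least_squares(lambda q:np.r_[f(q),q[2]/.002],[0,.18,0]);print(r.x,f(r.x).reshape(-1,2))
print("tool",R0,"seat",SEAT)
E
```

```text
from grasp fit [-0.0003 -0.0009  0.1814]
[0.0053 0.1746 0.0016] [[-1.6958 -0.2764]
 [ 0.3387 -0.097 ]
 [ 2.0746 -1.7162]
 [-1.5689  2.0942]]
tool [[-0.1147  0.8993 -0.422 ]
 [ 0.9934  0.1045 -0.0474]
 [ 0.0014 -0.4246 -0.9054]] seat [ 0.4993 -0.0165  0.032 ]
```

```bash
cat >> h.py <<'E'
def goal(up,fwd,lat=0,L=.1814):
    Rt=toolR(ST[3]); o=place(ST,np.array([.028,0,.032])+up*u+fwd*n+lat*y); return o-Rt@[0,0,L],Rt
E
python3 - <<'E'
from h import *
from cell import ctrl
s_=ctrl.sense();R0=R.from_quat(s_["tool_rot"]).as_matrix();p0=s_["ee_pos"]
p,Rt=goal(.15,.012);print(p,rel(p0,R0,p,Rt))
E
```

```text
[ 0.6285 -0.0153  0.3374] [-0.2416 -0.0221  0.0458 -0.1311  2.4893  5.5187]
```

Emit:
{"op": "apply_moves", "data": {"motion": [[-0.05,0,0,0,0.5,1,0],[-0.09,-0.005,0.005,0,1,2,0],[-0.13,-0.01,0.015,0,1.5,3,0],[-0.17,-0.015,0.025,-0.1,2,4,0],[-0.21,-0.02,0.035,-0.1,2.5,5,0],[-0.235,-0.022,0.045,-0.1,2.5,5.5,0],[-0.242,-0.022,0.046,-0.1,2.5,5.5,0],[-0.242,-0.022,0.046,-0.1,2.5,5.5,0],[-0.242,-0.022,0.046,-0.1,2.5,5.5,0]]}}

```text
t: 6.8
ee_pos: [0.6294, -0.014, 0.3392]
tool_rot: [0.687, 0.695, -0.153, -0.152]
wrist_force: [0.1, -0.3, -1.6]
width: 0.137
```

```bash
python3 - <<'E'
from h import *
from cell import ctrl
import cv2
s_=ctrl.sense();R0=R.from_quat(s_["tool_rot"]).as_matrix();p0=s_["ee_pos"]
for up in(.15,.03,0): print(up,rel(p0,R0,*goal(up,.010)))
print(s_["wrist_force"])
d=ctrl.get_image("side");cv2.imwrite("pics/hov.png",cv2.resize(d["frame"][80:280,180:420,::-1],None,fx=3,fy=3,interpolation=cv2.INTER_CUBIC))
for h,fw,l in((0,.006,-.06),(0,.006,.06),(.15,.006,.06)):
    P=place(ST,np.array([.028,0,.032])+(.15+h)*u+(.012+fw)*n+l*y); print((proj("side",P)[0]-[180,80])*3)
E
```

```text
0.15 [-0.0012  0.0019  0.002   0.1362 -0.0195  0.1346]
0.03 [-0.0012  0.0016  0.122   0.1362 -0.0195  0.1346]
0 [-0.0013  0.0016  0.152   0.1362 -0.0195  0.1346]
[ 0.0751 -0.2731 -1.6372]
[330.1024 226.2147]
[432.6516 287.0754]
[520.5268  44.9438]
```

View pics/hov.png

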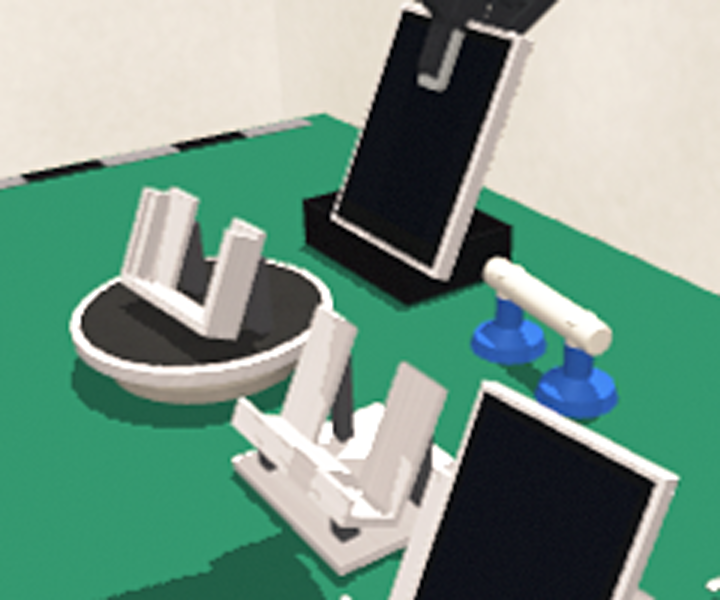

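The lower corners are at (332,216) and (433,276), about 10 px above the prediction. The module therefore sits about 5 mm higher in the hand, so I'll find the ledge by touch. Lower to just above it.

Emit:
{"op": "apply_moves", "data": {"motion": [[-0.001,0.001,0.03,0,0,0,0],[-0.001,0.001,0.06,0,0,0,0],[-0.001,0.001,0.09,0,0,0,0],[-0.001,0.001,0.11,0,0,0,0],[-0.001,0.001,0.125,0,0,0,0],[-0.001,0.001,0.135,0,0,0,0],[-0.001,0.001,0.14,0,0,0,0],[-0.001,0.001,0.14,0,0,0,0]]}}

```text
t: 7.85
ee_pos: [0.5712, -0.017, 0.2116]
tool_rot: [0.687, 0.694, -0.153, -0.152]
wrist_force: [0.1, 0.5, -0.7]
width: 0.132
```

```bash
python3 - <<'E'
from h import *
from cell import ctrl
import cv2
s_=ctrl.sense();R0=R.from_quat(s_["tool_rot"]).as_matrix();p0=s_["ee_pos"]
print(s_["wrist_force"],rel(p0,R0,*goal(0,0)))
d=ctrl.get_image("side");cv2.imwrite("pics/low.png",cv2.resize(d["frame"][160:290,230:360,::-1],None,fx=4.5,fy=4.5,interpolation=cv2.INTER_CUBIC))
E
```

```text
[ 0.1203  0.5352 -0.7299] [ 0.0012  0.0107  0.0118  0.1172 -0.0323  0.0272]
```

View pics/low.png

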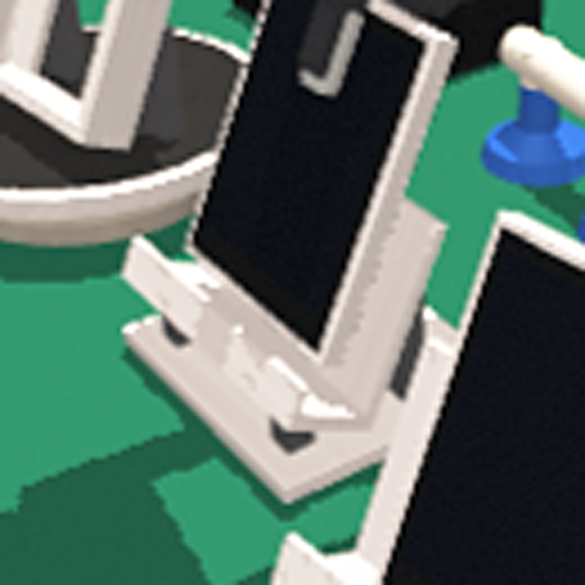

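The module is behind the lip, in front of the back plate and about 15 mm above the ledge. Lower slowly while moving back.

Emit:
{"op": "apply_moves", "data": {"motion": [[0,0.002,0.003,0,0,0,0],[0,0.004,0.006,0,0,0,0],[0,0.005,0.008,0,0,0,0],[0,0.006,0.01,0,0,0,0],[0,0.006,0.01,0,0,0,0],[0,0.006,0.01,0,0,0,0]]}}

```text
t: 8.65
ee_pos: [0.5723, -0.017, 0.1999]
tool_rot: [0.687, 0.694, -0.153, -0.152]
wrist_force: [0.6, 0.9, -1.5]
width: 0.133
```

Emit:
{"op": "apply_moves", "data": {"motion": [[0,0,0.001,0,0,0,0],[0,0,0.002,0,0,0,0],[0,0,0.003,0,0,0,0],[0,0,0.003,0,0,0,0]]}}

```text
t: 9.15
ee_pos: [0.571, -0.017, 0.197]
tool_rot: [0.687, 0.694, -0.153, -0.152]
wrist_force: [0.1, -0.1, -1.3]
width: 0.132
```

Emit:
{"op": "apply_moves", "data": {"motion": [[0,0,0.001,0,0,0,0],[0,0,0.002,0,0,0,0],[0,0,0.002,0,0,0,0],[0,0,0.002,0,0,0,0]]}}

```text
t: 9.65
ee_pos: [0.5702, -0.017, 0.1954]
tool_rot: [0.687, 0.694, -0.153, -0.152]
wrist_force: [-0.0, -0.6, -0.5]
width: 0.131
```

Emit:
{"op": "apply_moves", "data": {"motion": [[0,0,0.001,0,0,0,0],[0,0,0.002,0,0,0,0],[0,0,0.002,0,0,0,0],[0,0,0.002,0,0,0,0]]}}

```text
t: 10.15
ee_pos: [0.5701, -0.0173, 0.1952]
tool_rot: [0.687, 0.694, -0.152, -0.151]
wrist_force: [2.0, -0.2, 6.4]
width: 0.135
```

Ledge contact (+8 N). Back off slightly and move onto the back plate.

Emit:
{"op": "apply_moves", "data": {"motion": [[0,0.001,-0.0015,0,0,0,0],[0,0.002,-0.0015,0,0,0,0],[0,0.003,-0.0015,0,0,0,0],[0,0.003,-0.0015,0,0,0,0]]}}

```text
t: 10.65
ee_pos: [0.5728, -0.0169, 0.194]
tool_rot: [0.687, 0.694, -0.153, -0.152]
wrist_force: [0.6, -0.3, 5.5]
width: 0.133
```

Emit:
{"op": "apply_moves", "data": {"motion": [[0,0.001,0,0,0,0,0],[0,0.002,0,0,0,0,0],[0,0.002,0,0,0,0,0]]}}

```text
t: 11.02
ee_pos: [0.5746, -0.0168, 0.1931]
tool_rot: [0.687, 0.694, -0.153, -0.152]
wrist_force: [1.7, -0.7, 5.8]
width: 0.131
```

Emit:
{"op": "apply_moves", "data": {"motion": [[0,0.001,0,0,0,0,0],[0,0.002,0,0,0,0,0],[0,0.002,0,0,0,0,0]]}}

```text
t: 11.4
ee_pos: [0.5754, -0.0168, 0.1928]
tool_rot: [0.687, 0.694, -0.154, -0.153]
wrist_force: [-4.3, 0.3, 9.7]
width: 0.133
```

Emit:
{"op": "apply_moves", "data": {"motion": [[0,0.001,0,0,0,0,0],[0,0.002,0,0,0,0,0],[0,0.002,0,0,0,0,0]]}}

```text
t: 11.78
ee_pos: [0.5759, -0.0168, 0.1926]
tool_rot: [0.687, 0.693, -0.156, -0.155]
wrist_force: [-11.3, -0.1, 15.2]
width: 0.134
```

```bash
python3 - <<'E'
from h import *
from cell import ctrl
import cv2
s_=ctrl.sense();R0=R.from_quat(s_["tool_rot"]).as_matrix();p0=s_["ee_pos"]
print(s_["wrist_force"],rel(p0,R0,*goal(0,0)))
d=ctrl.get_image("side");cv2.imwrite("pics/seat.png",cv2.resize(d["frame"][160:290,230:360,::-1],None,fx=4.5,fy=4.5,interpolation=cv2.INTER_CUBIC))
E
```

```text
[-11.3329  -0.0551  15.2411] [ 0.001  -0.0015 -0.0035 -0.3553 -0.0538  0.0249]
```

View pics/seat.png

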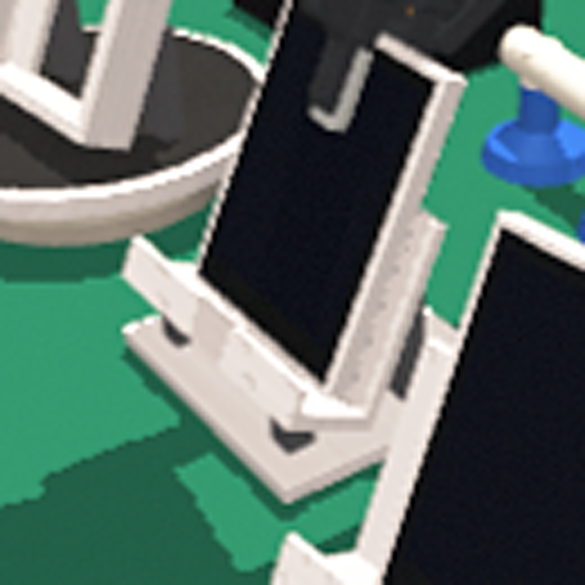

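The module stands on the ledge against the back plate (−11 N push, position within 2 mm of the expected seat). Ease the push, then open gently and withdraw.

Emit:
{"op": "apply_moves", "data": {"motion": [[0,-0.001,0,0,0,0,0],[0,-0.002,0,0,0,0,0],[0,-0.002,0,0,0,0,0.005],[0,-0.002,0,0,0,0,0.012],[0,-0.002,0,0,0,0,0.018],[0,-0.002,0,0,0,0,0.03],[0,-0.002,0,0,0,0,0.06],[0,-0.002,0,0,0,0,0.06],[0,-0.002,0,0,0,0,0.06]]}}

```text
t: 12.95
ee_pos: [0.5763, -0.0169, 0.1918]
tool_rot: [0.687, 0.694, -0.153, -0.152]
wrist_force: [-0.2, 0.1, -0.6]
width: 0.699
```

Emit:
{"op": "apply_moves", "data": {"motion": [[0,-0.002,-0.02,0,0,0,0.06],[0,-0.002,-0.05,0,0,0,0.06],[0,-0.002,-0.09,0,0,0,0.06],[0,-0.002,-0.14,0,0,0,0.06],[0,-0.002,-0.18,0,0,0,0.06],[0,-0.002,-0.18,0,0,0,0.06],[0,-0.002,-0.18,0,0,0,0.06]]}}

```text
t: 13.82
ee_pos: [0.6503, -0.0163, 0.3561]
tool_rot: [0.687, 0.694, -0.153, -0.152]
wrist_force: [0.2, -0.8, 0.0]
width: 0.701
```

```bash
python3 - <<'E'
from h import *
from cell import ctrl
import cv2
s_=ctrl.sense(); print(s_["t"],s_["ee_pos"],s_["wrist_force"],s_["width"])
a=ctrl.get_image("side")["frame"][100:370,190:430,::-1];b=ctrl.get_image("top")["frame"][60:300,120:500,::-1]
cv2.imwrite("pics/fin.png",np.hstack([cv2.resize(a,(356,400)),cv2.resize(b,(444,400))]))
E
```

```text
13.825 [ 0.6503 -0.0163  0.3561] [ 0.1675 -0.826   0.0103] 0.7005294391934233
```

View pics/fin.png

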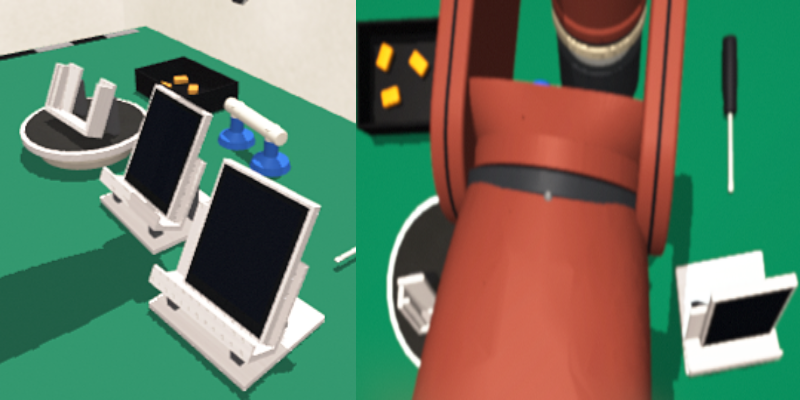

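The module leans in the middle stand just like its neighbour, the lifter and driver are where they were, and the gripper is clear. Handing in.

```bash
python3 -c "
from cell import ctrl
print(ctrl.finish_job())"
```

```text
the job is handed in; nothing more can be done
None
```

The display module now stands in the empty stand, leaning on the back plate like the one beside it. I gripped it by the top edge and drew it up along the 25° slope of the easel. I lowered it until it touched the ledge (about 8 N), eased it back until it met the back plate (about 11 N), then released it and withdrew. The job was handed in at about 14 s.

- **Last checks:** the final side picture shows the module upright in the stand with the lip in front of it. In it the easel, the lifter and the full stand look unmoved. The wrist force after withdrawing was under 1 N. With the module against the back plate, before release, it was within about 2 mm of the measured seat across the slot and along the ledge.
- **One disagreement:** the pictures put the module about 5 mm higher in the hand than planned. Touch gave about 3–4 mm, so I set it down by contact force instead of by calculation.
- **Not checked:** the arm hid the placed module from the top camera at the end, so that view did not confirm the placing. I judged the turntable angle only by eye, from the side picture.

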